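# Take the tube rack off its keyhole screw and stand it in the tray

## Task

Take the empty tube rack (the hanger with the two-tier shelf of tube holes) off its screw on the grey stand: lift it until the screw head sits in the wide part of its keyhole, then pull it straight off the front of the stand. Set it down gently, standing upright on its base, inside the steel tray, and let go. Leave the fork-shaped hanger hanging on its own screw.

Things in the scene. Friction and masses are not known exactly. Their poses are not given: they have to be found in the camera images.
- tube_rack: Tube rack, 220 g, hung by a keyhole; white back plate 100 wide, 8 thick, 115 high; two-tier shelf with six 17 mm holes at its foot, reaching 70 forward. Stands on its underside. Origin: underside, below point tube_rack_tab, mid-plate; x out of its front (away from stand), z up. Hangs 76 above the bench, on either screw: raise it 34 (24 to 44) to free it, then bring it forward over 20.
- tube_rack_tab (a point): Middle of the rack's grip tab: 50 wide (y), 10 thick (x), 45 high, upright on the plate's top edge, 137.5 above the rack's underside (tab from 115 to 160). While it hangs the tab stands 52 above the stand's panel with free air before and behind, so it can be pinched from above, one finger on each side of the plate.
- fork_hanger: Pipette hanger, to be left hanging: the same white plate, keyhole and tab, but at its foot two separate prongs, 50 apart, reaching 64 forward with upturned ends. Origin and axes as for the rack. Hangs on the other screw, 170 mm away, at the same height.
- stand: Fixed grey upright panel 360 wide, 15 thick, 184 high; foot 12 high behind it. Origin: bench level, middle of its front face; x out of the front face (away from the robot, within 15 degrees), y along it, z up. Two level screws at y -85 and +85, 170 high: shank 8 thick and 12 long, head 20 across, 4 thick. Keyholes on them: hole 40 across, slot 12 wide above it.
- tray: Shallow open steel tray lying on the bench, loose, 1 kg: 270 (its x) by 230 (its y) outside, rim 22 high, walls and floor 3 thick. Origin: centre of its underside; z up.

How it is judged:
On the way, in this order (a step that is already met when the one before it is completed fails the run):
1. the rack is lifted at least 15 mm while still at the panel, on its screw (z of tube_rack in the frame of stand above 0.091 m and x of tube_rack in the frame of stand below 0.02 m), for 0.05 s.
2. the rack is pulled forward off the screw, at least 30 mm from the panel (x of tube_rack in the frame of stand above 0.034 m), for 0.1 s.
At the end, for the whole second after the job is handed in: The tube rack stands upright (within 7 degrees) and at rest on the floor of the steel tray, its origin inside the walls and its underside within 12 mm of the tray's underside level, and the fork hanger still hangs upright within 20 mm of where it was (z of tube_rack in the frame of tray between -0.003 and 0.012 m and x of tube_rack in the frame of tray between -0.135 and 0.125 m and y of tube_rack in the frame of tray between -0.11 and 0.11 m and angle between tube_rack's own z axis and vertical below 0.12 rad and linear speed of tube_rack below 0.03 m/s and distance of fork_hanger from where it was at the start of the episode below 0.02 m and angle between fork_hanger's own z axis and vertical below 0.2 rad); the robot touches nothing.
It fails at once if the fork hanger is taken down or knocked more than 40 mm (distance of fork_hanger from where it was at the start of the episode above 0.04 m).
It fails at once if the tube rack is dropped (falls freely by more than about 25 mm) (contact force between the fingers and tube_rack below 0.05 N and linear speed of tube_rack above 0.7 m/s).
It fails at once if the tube rack is tipped over (angle between tube_rack's own z axis and vertical above 0.8 rad).
It also fails if it takes over 51 s, if anything falls off the work surface, if the arm or the gripper's body presses on something with over 40 N, if the wrist force passes 120 N, or if a joint passes its speed limit or range.

## Robot

A 6-joint arm with a two-finger parallel gripper is mounted at the origin on the work surface. World frame = base frame: x ahead of the robot, y to its left, z up, the work surface at z = 0. Lengths are in m, angles in rad, forces in N, time in s.
With the tool pointing down it reaches from about 0.35 to 0.975 m from the base axis. Payload 7.1 kg.
Tool frame: the origin (TCP) lies at the very end of the fingers, on their centre line; the grasp point (between the pads) lies 19 mm behind it; z points along the fingers, y is the line along which they close (so a half turn about z gives the same grasp; the last joint's range is limited). The gripper opens to 88 mm and grips with 3 to 60 N. Pads are 20 mm wide; open, the fingers measure 115 mm over their backs; the gripper's body (75 mm by 178 mm) begins 61 mm behind the grasp point.
Start: joints at [1.248, 0.423, 1.63, -0, 1.089, -0.019], TCP at [0.187, 0.596, 0.223] pointing down, gripper open.
Joint ranges: [-3, 3], [-0.9, 2.11], [0.09, 2.58], [-1.31, 4.45], [0.11, 2.69], [-2.54, 2.54]. Speed limits (rad/s): [2.39, 2.39, 3.01, 3.14, 3.14, 3.14].

## Interface

Orientations are given as a rotation vector (axis times angle).
In Python, from cell import r, eyes gives the robot as it stands.
- The arm moves only by the shell command python3 -m pendant 'ROWS' [FORCE]. ROWS is JSON, a list of rows, each an object of numbers: "gripper": the gripper command: -1 is shut, 1 is fully open, values between are in proportion; "dx", "dy", "dz": the shift along the tool's x, y, z in cm; "roll": the turn about the tool's z in rad. A call has 1 to 5 rows; each row shifts and turns the commanded pose from where the row before left it, along the tool's axes as they then stand; what a row does not reach is not made up. A row lasts 1/10 s, in which the tool goes at most 50 mm and 8.59 degrees, less where a joint would pass 70% of its speed; a pose out of reach is approached as far as the arm can. A call is refused whole if a number of a shift passes 5 or a number of a turn 0.15, either way. A call with a gripper value outside its range is refused whole. The fingers move at their own pace and stop on an object; FORCE is the grip in N (left out, the last holds). Time passes only in rows, so rows that do not move let the fingers close. It gives the time, the measured TCP pose, the force, the opening and the grip force at its end, in the units of the state.
- r.get_obs(): the state, without advancing time (a new reading comes with each control period).
- eyes.get_image(name): name is "scene" or "top" or "wrist"; returns the picture (400x640x3 uint8, red, green, blue); there is no depth.
- eyes.get_calibration(name): a dict with "K" (3x3 intrinsics, pixels), "D" ([k1, k2, p1, p2, k3] as OpenCV has them; the pictures are not rectified), "R" (3x3) and "t" (3): a world point X has camera coordinates R X + t. Camera axes: x right, y down, z forward; pixel columns grow to the right and rows downward; lengths in m; the calibration is good to about 2 mm. A picture is of the moment at which its call begins: read the wrist's pose just before it. get_calibration takes no time and is no camera call; for the wrist camera it gives the pose at the moment of the call.
- r.sign_off(): hands the job in; it is judged then, once.
The state is a dict: "clock": time; "q": joint angles; "dq": joint speeds; "effort": joint torques, N m; "tool_pos": TCP position; "tcp_rot": TCP orientation; "wrist_force": force on the tool from outside, world axes, zero at the start; "wrist_torque": the same for the moment, N m; "opening": opening from 0.0 (shut) to 1.0 (fully open); "grip_force": force on a finger pad.
Only numpy, scipy, OpenCV 4.12 (cv2) and the standard library are available. Lean on these libraries where they do the work, as an engineer would, in place of code of your own. Each camera call takes 0.05 s, during which the arm holds its last target. There are 200 camera calls.

## Working session

There is one attempt and no reset: what is moved stays moved. The work goes in short steps, Python scripts to look and compute and a shell command to move; the robot and the scene stay as the last step left them, time stands still between calls to the robot, and variables do not carry over. Pictures are saved under pics/ and viewed, at most 10 in all, crops included, and the job is handed in when it is done.

```bash
mkdir -p pics; ls; python3 - <<'E'
from cell import r,eyes
import cv2,numpy as np
o=r.get_obs();print(o['clock'],o['tool_pos'],o['tcp_rot'],o['opening'])
for n in('scene','top'):
    cv2.imwrite(f'pics/{n}0.png',eyes.get_image(n)[:,:,::-1]);c=eyes.get_calibration(n);print(n,-np.array(c['R']).T@c['t'])
E
```

```text
pics
0.0 [0.18675242 0.59587289 0.22190482] [-4.75329454e-01 -3.10515081e+00  2.37266897e-03] 0.9991648068523992
scene [ 0.84405452 -0.42483748  0.61540651]
top [0.3864721  0.02473148 0.91694827]
```

View pics/scene0.png

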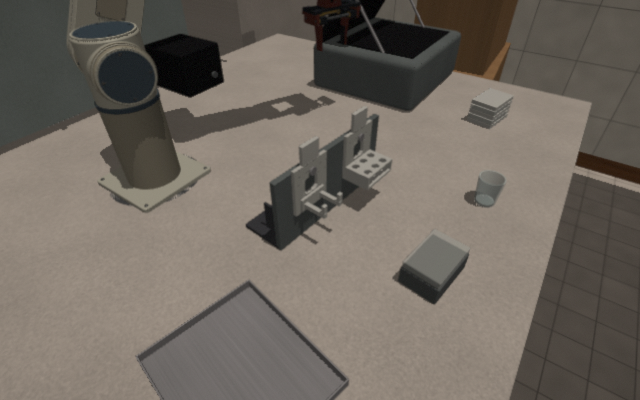

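View pics/top0.png

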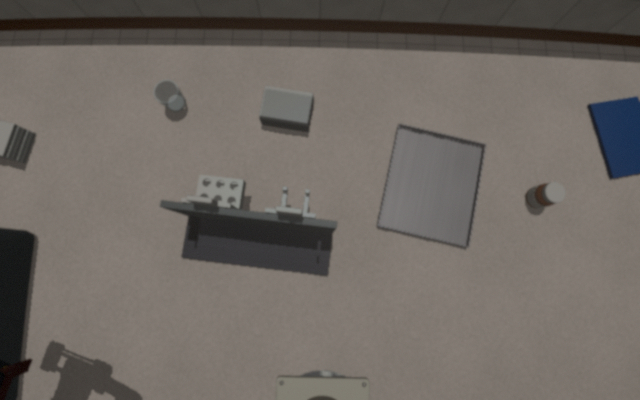

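The scene view shows the rack at the far screw (about 367,160) and the fork at the near one (about 310,185). In the top view, the rack is at (220,192), the fork at (293,205) and the tray at about (431,186). I'll zoom in on both views.

```bash
python3 - <<'E'
import cv2
a=cv2.imread('pics/top0.png')[160:280,150:350];cv2.imwrite('pics/c1.png',cv2.convertScaleAbs(cv2.resize(a,None,fx=4,fy=4,interpolation=cv2.INTER_CUBIC),alpha=1.5))
a=cv2.imread('pics/scene0.png')[95:250,240:400];cv2.imwrite('pics/c2.png',cv2.convertScaleAbs(cv2.resize(a,None,fx=3.75,fy=3.75,interpolation=cv2.INTER_CUBIC),alpha=1.3))
E
```

```text
(no output)
```

View pics/c1.png

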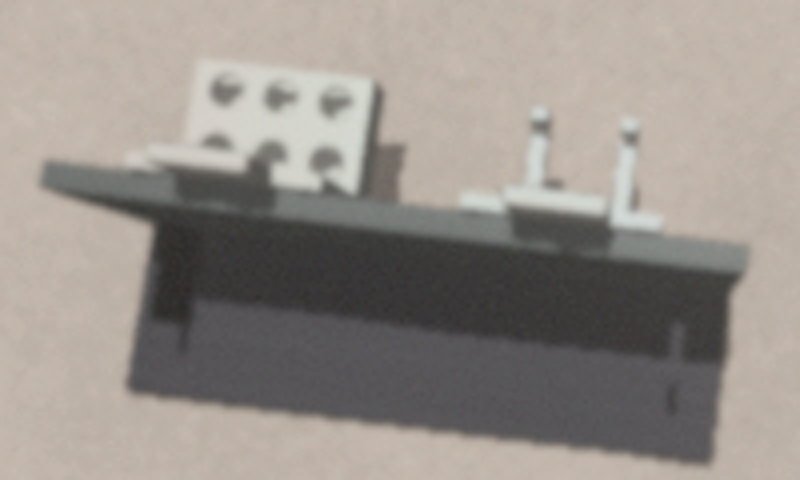

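View pics/c2.png

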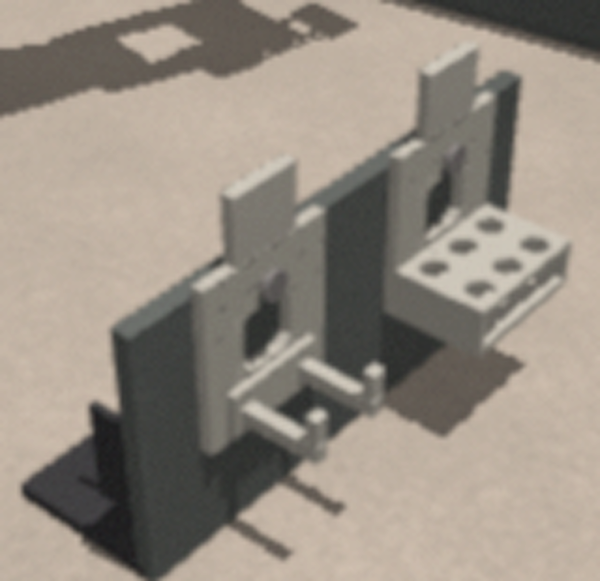

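The crops give the panel's top front edge from crop (45,160) to (748,243). The rack tab's top front edge runs (148,147) to (247,157). The tray's rim corners in the top view are (400,125), (484,145), (467,247) and (378,228).

```bash
cat > h.py <<'E'
import cv2,numpy as np
from cell import r,eyes
def ray(n,px,z,c=None):
    c=c or eyes.get_calibration(n);R=np.array(c['R']);t=np.array(c['t'])
    p=cv2.undistortPoints(np.array(px,float).reshape(-1,1,2),np.array(c['K']),np.array(c['D'])).reshape(-1,2)
    d=np.c_[p,np.ones(len(p))]@R; C=-R.T@t
    return C+d*((z-C[2])/d[:,2])[:,None]
def proj(n,X):
    c=eyes.get_calibration(n)
    return cv2.projectPoints(np.array(X,float).reshape(-1,3),cv2.Rodrigues(np.array(c['R']))[0],np.array(c['t']),np.array(c['K']),np.array(c['D']))[0].reshape(-1,2)
E
python3 - <<'E'
from h import *
np.set_printoptions(precision=4,suppress=True)
f=lambda P:np.array([((x+.5)/4-.5+150,(y+.5)/4-.5+160) for x,y in P])
s=ray('top',f([(45,160),(748,243)]),.184);d=s[0]-s[1];L=np.hypot(*d[:2]);print('panel',s,L,'ang',np.degrees(np.arctan2(-d[0],d[1])))
a=ray('top',f([(148,147),(247,157),(247,172),(150,162)]),.236);print('rack tab',a,np.hypot(*(a[0]-a[1])[:2]),a.mean(0))
b=ray('top',f([(508,187),(608,197)]),.236);print('fork tab',b)
m=s.mean(0);ey=d/L;ex=np.array([ey[1],-ey[0],0])
for q in(a,b):print((q-m)@ex,(q-m)@ey)
t=ray('top',[(400,125),(484,145),(467,247),(378,228)],.022);print('tray',t,t.mean(0),np.linalg.norm(np.diff(t,axis=0),axis=1))
o=m+ey*.085;print('o',o,ex)
X=[o+ex*x+ey*y+np.array([0,0,.236-.184]) for x,y in[(.009,-.025),(.009,.025)]]
print('scene tab pred crop',(proj('scene',X)-[240,95]+.5)*3.75-.5,'seen (422,73),(478,47)?')
E
```

```text
panel [[ 0.4909  0.3392  0.184 ]
 [ 0.4582 -0.0165  0.184 ]] 0.3571858871755668 ang -5.258727226308329
rack tab [[0.4909 0.2684 0.236 ]
 [0.4874 0.2212 0.236 ]
 [0.4803 0.2207 0.236 ]
 [0.4838 0.2668 0.236 ]] 0.04731164017049351 [0.4856 0.2443 0.236 ]
fork tab [[0.4764 0.0984 0.236 ]
 [0.4729 0.0518 0.236 ]]
[ 0.0065  0.0073  0.0003 -0.0004] [0.108  0.0607 0.0596 0.1059]
[0.0076 0.0084] [-0.0626 -0.1093]
tray [[ 0.7217 -0.1838  0.022 ]
 [ 0.6754 -0.3996  0.022 ]
 [ 0.4164 -0.3439  0.022 ]
 [ 0.4578 -0.1263  0.022 ]] [ 0.5678 -0.2634  0.022 ] [0.2207 0.2649 0.2215]
o [0.4823 0.246  0.184 ] [ 0.9958 -0.0917  0.    ]
scene tab pred crop [[429.8649  71.3109]
 [479.0214  40.689 ]] seen (422,73),(478,47)?
```

Distances agree: panel 357 mm (360 given), tab 47 mm (50), tray 265 x 221 mm (270 x 230). The tab centre is near (0.486, 0.2445) and the stand yaw is about -5.3°. I'll turn the tool while rising.

```bash
python3 -m pendant '[{"gripper":1,"roll":0.15,"dz":-2},{"gripper":1,"roll":0.15,"dz":-2},{"gripper":1,"roll":0.15,"dz":-2},{"gripper":1,"roll":0.15,"dz":-2},{"gripper":1,"roll":0.15,"dz":-2}]' 30
python3 -m pendant '[{"gripper":1,"roll":0.15},{"gripper":1,"roll":0.15},{"gripper":1,"roll":0.15},{"gripper":1,"roll":0.15},{"gripper":1,"roll":0.01}]'
cat >> h.py <<'E'
from scipy.spatial.transform import Rotation as Ro
EX=np.array([.9958,-.0917,0])
def go(target):
    o=r.get_obs();R=Ro.from_rotvec(o['tcp_rot']).as_matrix()
    print('t',o['clock'],'tcp',np.round(o['tool_pos'],4),'open',o['opening'],'grip',o['grip_force'],'F',np.round(o['wrist_force'],1))
    print('cm',np.round(100*R.T@(np.array(target)-o['tool_pos']),2),'roll',np.arctan2(*(R.T@EX)[[0,1]])*-1,'tooly',R[:,1],'z',R[:,2])
E
python3 -c "
from h import *
go([.4856,.2445,.32])"
```

```text
t 0.1 tcp [0.1868 0.5959 0.222 ] open 1.0008909417707266 grip 0.0 F [ 0.2 -0.3 -0.1]
cm [-39.02 -24.61  -9.77] roll 1.358803476507843 tooly [ 0.29916794  0.95419958 -0.00130849] z [-4.00956317e-04 -1.24558065e-03 -9.99999144e-01]$[0]: bad value
$[0]: bad value
```

```bash
python3 -m pendant '[{"gripper":1,"dx":0,"dy":0,"dz":-2,"roll":0.15}]' 30; echo; python3 -m pendant '[{"gripper":1.0,"dx":0.0,"dy":0.0,"dz":-2.0,"roll":0.14}]'; python3 -m pendant --help
```

```text
clock: 0.2
tool_pos: [0.1863, 0.5943, 0.2397]
tcp_rot: [-0.709, -3.06, 0.01]
wrist_force: [0.7, -0.2, 0.7]
opening: 0.998
grip_force: 0.0

clock: 0.3
tool_pos: [0.1867, 0.5956, 0.262]
tcp_rot: [-0.928, -3.001, 0.004]
wrist_force: [0.7, 0.1, 0.1]
opening: 1.003
grip_force: 0.0invalid input: not JSON, or not a number
```

All keys are required in each row.

```bash
python3 -m pendant '[{"gripper":1,"dx":0,"dy":0,"dz":-2,"roll":0.15},{"gripper":1,"dx":0,"dy":0,"dz":-2,"roll":0.15},{"gripper":1,"dx":0,"dy":0,"dz":-2,"roll":0.15},{"gripper":1,"dx":0,"dy":0,"dz":0,"roll":0.15},{"gripper":1,"dx":0,"dy":0,"dz":0,"roll":0.15}]' >/dev/null
python3 -m pendant '[{"gripper":1,"dx":0,"dy":0,"dz":0,"roll":0.15},{"gripper":1,"dx":0,"dy":0,"dz":0,"roll":0.15},{"gripper":1,"dx":0,"dy":0,"dz":0,"roll":0.02},{"gripper":1,"dx":0,"dy":0,"dz":0,"roll":0}]'
python3 -c "
from h import *
go([.4856,.2445,.32])"
```

```text
clock: 1.2
tool_pos: [0.1869, 0.5962, 0.3223]
tcp_rot: [2.319, 2.119, -0.001]
wrist_force: [0.0, 0.6, -0.3]
opening: 1.002
grip_force: 0.0
t 1.2 tcp [0.1869 0.5962 0.3223] open 1.0015497752307612 grip 0.0 F [ 0.   0.6 -0.3]
cm [-32.34  32.91   0.25] roll 0.0018774951907875362 tooly [ 9.95957186e-01 -8.98291131e-02 -1.19445311e-04] z [-1.76291522e-04 -6.24892313e-04 -9.99999789e-01]
```

```bash
for i in 1 2; do python3 -m pendant '[{"gripper":1,"dx":-3.2,"dy":3.3,"dz":0,"roll":0},{"gripper":1,"dx":-3.2,"dy":3.3,"dz":0,"roll":0},{"gripper":1,"dx":-3.2,"dy":3.3,"dz":0,"roll":0},{"gripper":1,"dx":-3.2,"dy":3.3,"dz":0,"roll":0},{"gripper":1,"dx":-3.2,"dy":3.3,"dz":0,"roll":0}]'>/dev/null; done; python3 -m pendant '[{"gripper":1,"dx":0,"dy":0,"dz":0,"roll":0},{"gripper":1,"dx":0,"dy":0,"dz":0,"roll":0}]'
python3 -c "
from h import *
go([.4856,.2445,.32])
import json;c=eyes.get_calibration('wrist')
im=eyes.get_image('wrist')[:,:,::-1].copy();cv2.imwrite('pics/w1.png',im)
m=np.array([.4823,.246,0]);ey=np.array([.0917,.9958,0])
print(proj('wrist',[m+EX*x+ey*y+[0,0,z] for x,y,z in[(9e-3,-.025,.236),(9e-3,.025,.236),(-1e-3,.025,.236),(-1e-3,-.025,.236),(0,.095,.184),(0,-.265,.184)]]))
"
```

```text
clock: 2.4
tool_pos: [0.486, 0.2464, 0.3225]
tcp_rot: [-2.322, -2.115, 0.001]
wrist_force: [0.2, -0.5, 0.8]
opening: 0.999
grip_force: 0.0
t 2.4 tcp [0.486  0.2464 0.3225] open 0.9993331194569811 grip 0.0 F [ 0.2 -0.5  0.8]
cm [-0.2  -0.03  0.25] roll -0.00147978687949863 tooly [ 9.95649804e-01 -9.31721478e-02 -6.46429245e-04] z [-6.33867314e-04  1.64418649e-04 -9.99999786e-01]
[[324.51027167 236.70069841]
 [324.88114673 175.79070198]
 [311.63091445 175.80687998]
 [312.00195323 236.71349064]
 [313.26163079  80.16093461]
 [314.65736158 406.74254797]]
```

View pics/w1.png

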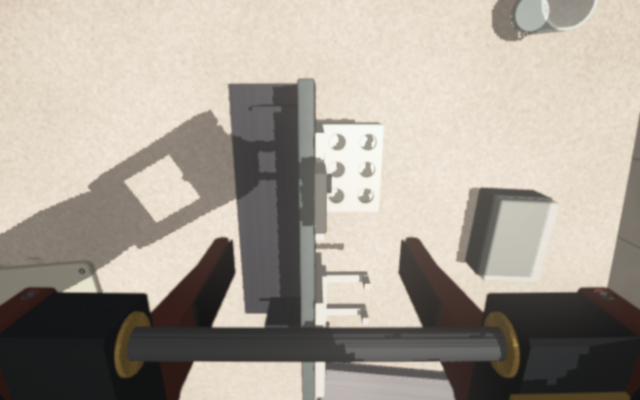

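The wrist view puts the tab at columns 315–327 and rows 174–234, within about 2 mm of my prediction. The panel is between the fingers, so I descend.

```bash
python3 -m pendant '[{"gripper":1,"dx":0,"dy":0.1,"dz":3,"roll":0},{"gripper":1,"dx":0,"dy":0,"dz":3,"roll":0},{"gripper":1,"dx":0,"dy":0,"dz":3,"roll":0},{"gripper":1,"dx":0,"dy":0,"dz":2,"roll":0},{"gripper":1,"dx":0,"dy":0,"dz":1.3,"roll":0}]'; python3 -m pendant '[{"gripper":1,"dx":0,"dy":0,"dz":0,"roll":0},{"gripper":0,"dx":0,"dy":0,"dz":0,"roll":0},{"gripper":-0.3,"dx":0,"dy":0,"dz":0,"roll":0},{"gripper":-0.5,"dx":0,"dy":0,"dz":0,"roll":0},{"gripper":-0.6,"dx":0,"dy":0,"dz":0,"roll":0}]'  30
python3 -m pendant '[{"gripper":-0.7,"dx":0,"dy":0,"dz":0,"roll":0},{"gripper":-0.7,"dx":0,"dy":0,"dz":0,"roll":0},{"gripper":-1,"dx":0,"dy":0,"dz":0,"roll":0},{"gripper":-1,"dx":0,"dy":0,"dz":0,"roll":0},{"gripper":-1,"dx":0,"dy":0,"dz":0,"roll":0}]'
```

```text
clock: 2.95
tool_pos: [0.485, 0.2481, 0.1981]
tcp_rot: [-2.318, -2.119, 0.003]
wrist_force: [-0.4, 0.3, 0.4]
opening: 1.001
grip_force: 0.0
clock: 3.45
tool_pos: [0.4872, 0.2472, 0.2005]
tcp_rot: [2.322, 2.115, 0.002]
wrist_force: [-0.6, -0.6, -0.9]
opening: 0.675
grip_force: 0.0
clock: 3.95
tool_pos: [0.4868, 0.247, 0.1996]
tcp_rot: [-2.322, -2.116, 0.0]
wrist_force: [1.1, -0.5, 0.4]
opening: 0.218
grip_force: 0.0
```

```bash
python3 -m pendant '[{"gripper":-1,"dx":0,"dy":0,"dz":0,"roll":0},{"gripper":-1,"dx":0,"dy":0,"dz":0,"roll":0},{"gripper":-1,"dx":0,"dy":0,"dz":0,"roll":0},{"gripper":-1,"dx":0,"dy":0,"dz":0,"roll":0},{"gripper":-1,"dx":0,"dy":0,"dz":0,"roll":0}]'
```

```text
clock: 4.45
tool_pos: [0.4879, 0.2471, 0.1999]
tcp_rot: [2.321, 2.115, 0.003]
wrist_force: [5.7, -0.8, -2.2]
opening: 0.111
grip_force: 30.0
```

Gripped at an opening of 9.8 mm, against a tab 10 mm thick. A 5.7 N push in +x says to ease forward about 1 mm. Then I lift slowly.

```bash
python3 -m pendant '[{"gripper":-1,"dx":0,"dy":0.1,"dz":0,"roll":0},{"gripper":-1,"dx":0,"dy":0,"dz":-0.5,"roll":0},{"gripper":-1,"dx":0,"dy":0,"dz":-0.5,"roll":0},{"gripper":-1,"dx":0,"dy":0,"dz":-0.5,"roll":0},{"gripper":-1,"dx":0,"dy":0,"dz":-0.5,"roll":0}]'
python3 -m pendant '[{"gripper":-1,"dx":0,"dy":0,"dz":-0.5,"roll":0},{"gripper":-1,"dx":0,"dy":0,"dz":-0.5,"roll":0},{"gripper":-1,"dx":0,"dy":0,"dz":-0.4,"roll":0},{"gripper":-1,"dx":0,"dy":0,"dz":0,"roll":0},{"gripper":-1,"dx":0,"dy":0,"dz":0,"roll":0}]'
```

```text
clock: 4.95
tool_pos: [0.4879, 0.2469, 0.2202]
tcp_rot: [2.322, 2.116, 0.0]
wrist_force: [4.7, -0.5, -4.8]
opening: 0.111
grip_force: 30.0
clock: 5.45
tool_pos: [0.4879, 0.2471, 0.2341]
tcp_rot: [2.322, 2.116, 0.001]
wrist_force: [3.6, -0.8, 0.2]
opening: 0.113
grip_force: 30.0
```

```bash
python3 - <<'E'
from h import *
im=eyes.get_image('scene')[:,:,::-1];cv2.imwrite('pics/s2.png',cv2.resize(im[60:240,240:420],None,fx=3.3,fy=3.3,interpolation=cv2.INTER_CUBIC))
go([.4879,.2471,.2341])
E
```

```text
t 5.5 tcp [0.4879 0.2471 0.234 ] open 0.11212716495181974 grip 29.991662800312042 F [ 3.3  0.  -0.7]
cm [ 0.   -0.   -0.01] roll -0.0011979059494539362 tooly [ 9.95676122e-01 -9.28917601e-02  4.26275034e-04] z [ 4.66470428e-04  4.11000016e-04 -9.99999807e-01]
```

View pics/s2.png

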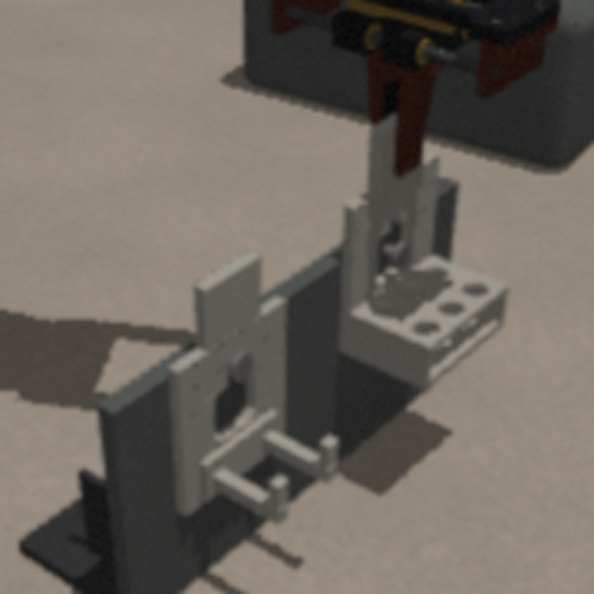

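The rack has risen with the gripper and the screw head shows in the wide hole, at about (392,235). Now I pull forward.

```bash
python3 -m pendant '[{"gripper":-1,"dx":0,"dy":0.5,"dz":0,"roll":0},{"gripper":-1,"dx":0,"dy":0.7,"dz":0,"roll":0},{"gripper":-1,"dx":0,"dy":0.7,"dz":0,"roll":0},{"gripper":-1,"dx":0,"dy":0.7,"dz":0,"roll":0},{"gripper":-1,"dx":0,"dy":0.7,"dz":0,"roll":0}]'; python3 -m pendant '[{"gripper":-1,"dx":0,"dy":1,"dz":0,"roll":0},{"gripper":-1,"dx":0,"dy":1,"dz":0,"roll":0},{"gripper":-1,"dx":0,"dy":1,"dz":0,"roll":0},{"gripper":-1,"dx":0,"dy":1,"dz":0,"roll":0},{"gripper":-1,"dx":0,"dy":1,"dz":0,"roll":0}]'
```

```text
clock: 6.0
tool_pos: [0.5211, 0.2437, 0.2334]
tcp_rot: [-2.322, -2.115, 0.001]
wrist_force: [-0.4, 0.2, -2.6]
opening: 0.111
grip_force: 30.0
clock: 6.5
tool_pos: [0.5713, 0.2391, 0.2336]
tcp_rot: [2.322, 2.116, -0.0]
wrist_force: [0.8, 0.0, -2.5]
opening: 0.114
grip_force: 30.0
```

It is off the screw and 83 mm forward, carrying 2.5 N. I rise above the fork, then traverse to the tray.

```bash
python3 -m pendant '[{"gripper":-1,"dx":0,"dy":0,"dz":-2,"roll":0},{"gripper":-1,"dx":0,"dy":0,"dz":-3.5,"roll":0},{"gripper":-1,"dx":0,"dy":0,"dz":-4,"roll":0},{"gripper":-1,"dx":0,"dy":0,"dz":-3.5,"roll":0},{"gripper":-1,"dx":-1,"dy":0,"dz":-2,"roll":0}]' 
for i in 1 2 3; do python3 -m pendant '[{"gripper":-1,"dx":-3,"dy":0,"dz":0,"roll":0},{"gripper":-1,"dx":-3,"dy":0,"dz":0,"roll":0},{"gripper":-1,"dx":-3,"dy":0.1,"dz":0,"roll":0},{"gripper":-1,"dx":-3,"dy":0.1,"dz":0,"roll":0},{"gripper":-1,"dx":-3,"dy":0.1,"dz":0,"roll":0}]'; done
python3 -m pendant '[{"gripper":-1,"dx":-2.5,"dy":0,"dz":0,"roll":0},{"gripper":-1,"dx":-1.5,"dy":0,"dz":0,"roll":0},{"gripper":-1,"dx":0,"dy":0,"dz":0,"roll":0},{"gripper":-1,"dx":0,"dy":0,"dz":0,"roll":0}]'; python3 -c "
from h import *
go([.535,-.26,.128])"
```

```text
clock: 7.0
tool_pos: [0.5708, 0.2302, 0.3872]
tcp_rot: [2.32, 2.116, 0.007]
wrist_force: [0.9, -0.3, -2.9]
opening: 0.106
grip_force: 30.0
clock: 7.5
tool_pos: [0.5587, 0.0783, 0.3838]
tcp_rot: [2.322, 2.116, 0.0]
wrist_force: [0.1, 0.3, -2.0]
opening: 0.114
grip_force: 30.0
clock: 8.0
tool_pos: [0.5477, -0.0714, 0.3839]
tcp_rot: [2.322, 2.116, 0.0]
wrist_force: [-0.2, 0.9, -2.5]
opening: 0.108
grip_force: 30.0
clock: 8.5
tool_pos: [0.5366, -0.2212, 0.3838]
tcp_rot: [2.322, 2.116, 0.0]
wrist_force: [1.0, -0.5, -2.8]
opening: 0.113
grip_force: 30.0
clock: 8.9
tool_pos: [0.533, -0.2591, 0.3836]
tcp_rot: [-2.322, -2.115, -0.0]
wrist_force: [0.3, 0.7, -2.3]
opening: 0.112
grip_force: 30.0
t 8.9 tcp [ 0.533  -0.2591  0.3836] open 0.11219488206021208 grip 29.999581575393677 F [ 0.3  0.7 -2.3]
cm [-0.09  0.22 25.56] roll -0.0016205049443756905 tooly [ 9.95636861e-01 -9.33121419e-02 -2.93298516e-04] z [-2.29923480e-04  6.89922506e-04 -9.99999736e-01]
```

```bash
python3 -m pendant '[{"gripper":-1,"dx":0,"dy":0,"dz":2,"roll":0},{"gripper":-1,"dx":0,"dy":0,"dz":3,"roll":0},{"gripper":-1,"dx":0,"dy":0,"dz":3,"roll":0},{"gripper":-1,"dx":0,"dy":0,"dz":3,"roll":0},{"gripper":-1,"dx":0,"dy":0,"dz":3,"roll":0}]' >/dev/null
python3 -m pendant '[{"gripper":-1,"dx":0,"dy":0,"dz":3,"roll":0},{"gripper":-1,"dx":0,"dy":0,"dz":3,"roll":0},{"gripper":-1,"dx":0,"dy":0,"dz":2,"roll":0},{"gripper":-1,"dx":0,"dy":0,"dz":1.5,"roll":0},{"gripper":-1,"dx":0,"dy":0,"dz":0,"roll":0}]'
python3 - <<'E'
from h import *
im=eyes.get_image('scene')[:,:,::-1];cv2.imwrite('pics/s3.png',cv2.resize(im[150:400,100:400],None,fx=2.4,fy=2.4,interpolation=cv2.INTER_CUBIC))
E
```

```text
clock: 9.9
tool_pos: [0.5321, -0.258, 0.1469]
tcp_rot: [-2.319, -2.115, 0.002]
wrist_force: [-0.2, -0.0, -2.1]
opening: 0.112
grip_force: 30.0
```

View pics/s3.png

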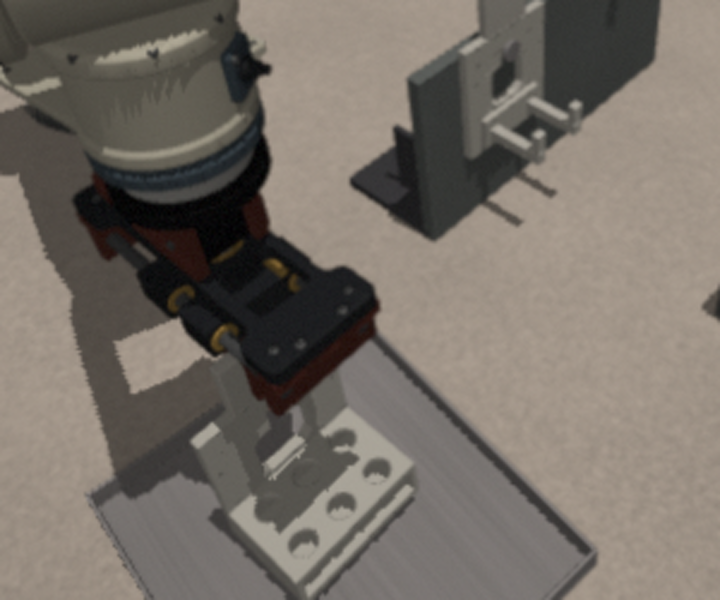

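The rack is over the tray floor, clear of the walls and level, with the shelf at about (330,500). The fork still hangs. I lower it slowly.

```bash
python3 -m pendant '[{"gripper":-1,"dx":0,"dy":0,"dz":0.5,"roll":0},{"gripper":-1,"dx":0,"dy":0,"dz":0.5,"roll":0},{"gripper":-1,"dx":0,"dy":0,"dz":0.3,"roll":0},{"gripper":-1,"dx":0,"dy":0,"dz":0.2,"roll":0},{"gripper":-1,"dx":0,"dy":0,"dz":0,"roll":0}]';python3 -m pendant '[{"gripper":-1,"dx":0,"dy":0,"dz":0.1,"roll":0},{"gripper":-1,"dx":0,"dy":0,"dz":0.1,"roll":0},{"gripper":-1,"dx":0,"dy":0,"dz":0,"roll":0}]'
```

```text
clock: 10.45
tool_pos: [0.5328, -0.2595, 0.1336]
tcp_rot: [-2.322, -2.116, 0.0]
wrist_force: [0.5, -0.6, -2.2]
opening: 0.112
grip_force: 30.0
clock: 10.75
tool_pos: [0.5329, -0.2595, 0.1316]
tcp_rot: [-2.322, -2.116, 0.0]
wrist_force: [0.1, 0.5, -3.2]
opening: 0.115
grip_force: 30.0
```

```bash
for i in 1 2 3; do python3 -m pendant '[{"gripper":-1,"dx":0,"dy":0,"dz":0.15,"roll":0},{"gripper":-1,"dx":0,"dy":0,"dz":0,"roll":0},{"gripper":-1,"dx":0,"dy":0,"dz":0,"roll":0}]' | grep -E 'tool_pos|wrist'; done
```

```text
tool_pos: [0.5329, -0.2594, 0.1301]
wrist_force: [-0.3, 0.2, -2.5]
tool_pos: [0.5329, -0.2594, 0.1286]
wrist_force: [0.7, 0.1, -2.8]
tool_pos: [0.5329, -0.2594, 0.1271]
wrist_force: [-0.2, -0.6, -2.5]
```

```bash
for i in 1 2 ; do python3 -m pendant '[{"gripper":-1,"dx":0,"dy":0,"dz":0.1,"roll":0},{"gripper":-1,"dx":0,"dy":0,"dz":0,"roll":0},{"gripper":-1,"dx":0,"dy":0,"dz":0,"roll":0}]' | grep -E 'tool_pos|wrist'; done
```

```text
tool_pos: [0.533, -0.2594, 0.127]
wrist_force: [-2.2, 2.0, 5.6]
tool_pos: [0.5331, -0.2594, 0.127]
wrist_force: [-5.2, 2.8, 14.0]
```

It is on the floor. I back off about 1 mm to relax the load, then release.

```bash
python3 -m pendant '[{"gripper":-1,"dx":0,"dy":0,"dz":-0.12,"roll":0},{"gripper":-1,"dx":0,"dy":0,"dz":0,"roll":0},{"gripper":-0.5,"dx":0,"dy":0,"dz":0,"roll":0},{"gripper":-0.2,"dx":0,"dy":0,"dz":0,"roll":0},{"gripper":0,"dx":0,"dy":0,"dz":0,"roll":0}]'; python3 -m pendant '[{"gripper":0,"dx":0,"dy":0,"dz":0,"roll":0},{"gripper":0,"dx":0,"dy":0,"dz":0,"roll":0},{"gripper":0,"dx":0,"dy":0,"dz":0,"roll":0},{"gripper":0,"dx":0,"dy":0,"dz":0,"roll":0},{"gripper":0,"dx":0,"dy":0,"dz":0,"roll":0}]'
```

```text
clock: 12.75
tool_pos: [0.533, -0.2595, 0.1262]
tcp_rot: [-2.322, -2.116, 0.0]
wrist_force: [-0.5, -0.1, -0.3]
opening: 0.346
grip_force: 0.0
clock: 13.25
tool_pos: [0.5329, -0.2595, 0.1264]
tcp_rot: [2.322, 2.116, -0.0]
wrist_force: [0.7, 0.6, 0.2]
opening: 0.502
grip_force: 0.0
```

```bash
for i in 1 2; do python3 -m pendant '[{"gripper":0,"dx":0,"dy":0,"dz":-2,"roll":0},{"gripper":0,"dx":0,"dy":0,"dz":-2,"roll":0},{"gripper":0,"dx":0,"dy":0,"dz":-2,"roll":0},{"gripper":0,"dx":0,"dy":0,"dz":-2,"roll":0},{"gripper":0,"dx":0,"dy":0,"dz":-2,"roll":0}]' |grep -E 'clock|pos|force'; done
python3 - <<'E'
from h import *
im=eyes.get_image('scene')[:,:,::-1];cv2.imwrite('pics/s4.png',cv2.resize(im[100:400,100:400],None,fx=2,fy=2,interpolation=cv2.INTER_CUBIC))
E
```

```text
clock: 13.75
tool_pos: [0.5329, -0.2594, 0.2272]
wrist_force: [-0.2, -0.2, -0.0]
grip_force: 0.0
clock: 14.25
tool_pos: [0.5328, -0.2593, 0.3272]
wrist_force: [-0.0, 0.0, -0.1]
grip_force: 0.0
```

View pics/s4.png

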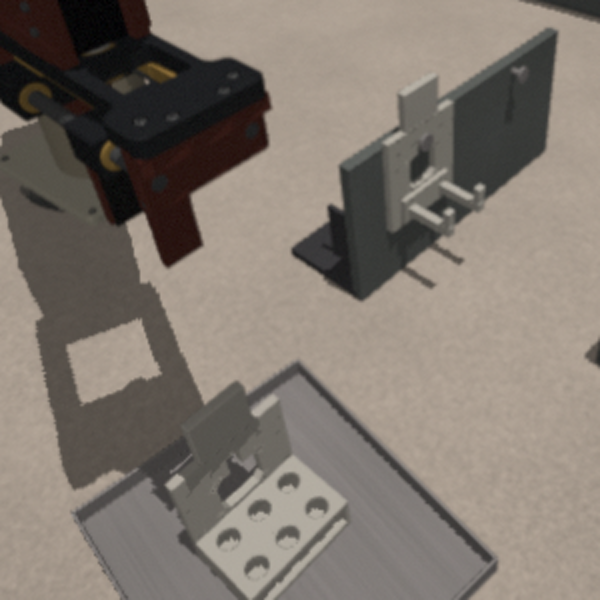

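The rack stands upright on the tray floor at about (260,510), well inside the walls. The fork still hangs at about (420,170), and the gripper is clear.

```bash
python3 -c "
from cell import r
print(r.sign_off())"
```

```text
the job is handed in; nothing more can be done
None
```

The tube rack came off its screw and now stands upright in the steel tray, released; the fork hanger is still hanging, and I handed the job in at about 14 s (no verdict came back).

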